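Switch off the hob and land the pots on the locked pull-out shelf

ROBOT

A 6-joint arm with a two-finger parallel gripper is mounted at the origin on the work surface. World frame = base frame: x ahead of the robot, y to its left, z up, the work surface at z = 0. Lengths are in m, angles in rad, forces in N, time in s.
With the tool pointing down it reaches from about 0.375 to 0.9 m from the base axis. Payload 3.1 kg.
Tool frame: the origin (TCP) lies midway between the tips of the shut fingers; the grasp point (between the pads) lies 19 mm behind it; z points along the fingers, y is the line along which they close (so a half turn about z gives the same grasp; the last joint's range is limited). The gripper opens to 85 mm and grips with 20 to 120 N. Pads are 22 mm wide; open, the fingers measure 114 mm over their backs; the gripper's body (76 mm by 85 mm) begins 54 mm behind the grasp point. The pads swing forward as they close: fully open they stand 13 mm farther back than shut.
Start: joints at [-1.369, 0.527, 1.433, -0, 1.181, -0.178], TCP at [0.232, -0.58, 0.231] pointing down, gripper open.
Joint ranges: [-3.08, 3.08], [-0.75, 2.2], [0.22, 2.44], [-1.43, 4.57], [0, 2.65], [-2.85, 2.85]. Speed limits (rad/s): [2.79, 2.79, 3.14, 3.14, 3.14, 3.14].

INTERFACE

Orientations are given as a unit quaternion [x, y, z, w].
In Python, from station import manip gives the robot as it stands.
- The arm moves only by the tool step_arm, never from a script. Its argument "targets" is text: rows parted by semicolons, each of 4 numbers parted by spaces: the shift along the tool's x, y, z in mm, then the turn about the tool's z in degrees. A call has 1 to 12 rows; each row is the pose to reach, as a shift and turn from the pose commanded when the call began, along the tool's axes at that moment; what a row does not reach only later rows make up. A row lasts 1/10 s, in which the tool goes at most 50 mm and 8.59 degrees, less where a joint would pass 70% of its speed; a pose out of reach is approached as far as the arm can. A call with a gripper value outside its range is refused whole. "gripper" is the closure, from 0 (fully open) to 1 (shut), set as the call begins (left out, the last holds). The fingers move at their own pace and stop on an object; "squeeze" is the grip in N (left out, the last holds). Time passes only in rows, so rows that repeat a pose let the fingers close. It gives the time, the measured TCP pose, the force, the opening and the grip force at its end, in the units of the state.
- manip.sense(): the state, without advancing time (a new reading comes with each control period).
- manip.snapshot(name): name is "scene" or "side" or "wrist"; returns the picture (384x512x3 uint8, red, green, blue); there is no depth.
- manip.get_calibration(name): a dict with "fov_y" (degrees; the focal length in pixels is half the picture's height over the tangent of half this angle, whatever the lens; pixels are square), "cx", "cy" (the principal point, pixels), "extrinsics" (4x4, takes a point from camera to world coordinates); the wrist camera has in their place "tool_from_camera" (4x4, takes a point from camera to tool coordinates, whose origin is the TCP and whose axes are the flange's). Camera axes: x right, y down, z forward; pixel columns grow to the right and rows downward; lengths in m; the calibration is good to about 2 mm. A picture is of the moment at which its call begins: read the wrist's pose just before it. get_calibration takes no time and is no camera call.
- manip.sign_off(): hands the job in; it is judged then, once.
Trained networks look in the newest picture that a camera, given by its name, has taken for a name from the list of things; names that differ only in an ending like _2 or _b are one class to them, and where a whole thing is asked for, a point or a joint stands for the part that bears it (a point fixed in the world has none). Each returns a list of dicts, best first, with "p" (0 to 1); they miss things now and then, are a little off and sometimes report something else, mostly with a low value. They report only what shows in the picture. A call takes as long as a camera call.
- manip.recognise(camera, query): "position" ([column, row] in pixels, amid what is visible of it).
- manip.masks_of(camera, query): "pixels" (384x512 bool, what is visible of it) and "position" ([column, row] in pixels, amid what is visible of it).
- manip.mark_of(camera, query): "position" ([column, row] in pixels: a listed point, or the origin of a listed thing).
The state is a dict: "t": time; "q": joint angles; "qd": joint speeds; "tau": joint torques, N m; "tcp_pos": TCP position; "tool_rot": TCP orientation; "force": force on the tool from outside, world axes, zero at the start; "ft_torque": the same for the moment, N m; "finger_gap": opening from 0.0 (shut) to 1.0 (fully open); "gripper_force": force on a finger pad.
Only numpy, scipy, OpenCV 4.12 (cv2) and the standard library are available. Lean on these libraries where they do the work, as an engineer would, in place of code of your own. Each camera call takes 0.05 s, during which the arm holds its last target. There are 200 camera calls.

TASK

Clear the hob: first flip its switch lever right over to off, then pull the wooden landing shelf fully out, then take the headed pin from its block and push it down through the fork and lug until its flange sits home, so the shelf is locked. Only then lift every pot off the hob and set it down gently on the shelf, upright and with its whole base on the shelf. Leave the pin in and the switch off, tip no pot over, and leave the other kitchen things alone.

Things in the scene. Friction and masses are not known exactly. Their poses are not given: they have to be found in the camera images.
- unit: the fixed white-topped hob unit with orange sides. Origin on the table straight below the axis of the pin hole; z up, y points from there towards the hob, -y is the way the wooden landing shelf pulls out, x is across (away from the robot at zero yaw). The hob is 320 mm across x, runs from y=+30 to +350 mm and its flat top is 100 mm above the table, with four dark hot plates centred at x=+-70, y=150 and 280 mm and a 60 mm control strip (y 30 to 90 mm) with the switch
- switch (a joint): toggle lever (50 mm rod, red 26 mm ball) on the hob's control strip: 0 (ON) leans to the unit's -x, 1.0 is its other stop (OFF), leaning to +x; it stays where it is left; light, about 2 N at the ball
- switch_tip (a point): centre of the lever's red ball; moves with the lever; about 50 to 60 mm above the hob top. The ball swings about an axis along the unit's y that lies about 10 mm above the hob top, 50 mm from the ball
- shelf (a joint): how far the wooden landing shelf is pulled out along the unit's -y, m: 0 pushed in, 0.22 fully out at its stop, where the holes of its fork line up with the hole of the unit's fixed lug. Friction about 3 N; stays where left
- shelf_handle (a point): centre of the shelf's pull bar: a dark steel bar 120 mm long across x, 12 mm wide and 14 mm tall, on two posts at its ends at the shelf's outer end; it stands 43 mm above the shelf's top and moves with the shelf. Free below
- shelf_mid (a point): centre of the usable top of the shelf (its x, y, z axes are the unit's), 40 mm above the table; moves with the shelf. The free top is 290 mm across x and 270 mm along y (135 mm each way: the steel fork bounds it at +y, the pull bar at -y). With the shelf out it lies 165 mm to -y of the pin hole
- pin_seat (a point): point on the pin hole's axis, 80 mm above the table, fixed to the unit: where the underside of the pin's flange lies when the pin is pushed home, on the top of the shelf's steel fork (the upper fork plate is 8 mm thick, the lug 10 mm, the lower fork plate 8 mm, 3 mm gaps between). Holes are 19 mm wide and chamfered, axis vertical, 30 mm outside the hob's edge; the hob's top stands 20 mm higher than this point
- pin: headed locking pin: steel shaft 14 mm thick with a tapered tip reaching 36 mm below the origin, steel flange 34 mm wide and 6 mm thick, and above it a red round grip 22 mm thick from 6 to 66 mm above the origin. Origin at the centre of the flange's underside, z up along the pin. Weighs about 0.14 kg. At the start it stands upright in the parking block
- holder: fixed wooden parking block for the pin, 75 x 75 x 55 mm, origin under its centre, vertical 19 mm hole through its middle
- kettle: red enamel kettle with a short spout, 90 mm wide, 80 mm tall without the handle, about 0.45 kg, with a fixed arched handle over the lid. Origin at the centre of its base, z up; the spout sticks out 64 mm from the axis towards -y, below the lid. May be absent
- kettle_grip (a point): centre of the handle bar of the kettle, 128 mm above its base: a level bar 68 mm long along the vessel's x, 14 mm wide and 14 mm tall, free for 52 mm between two posts; 41 mm clear below it, less a 24 mm wide lid knob 7 mm tall
- milkpot: cream enamel milk pot with a black lid, 90 mm wide, 75 mm tall without the handle, about 0.45 kg, with a fixed arched handle over the lid. Origin at the centre of its base, z up. May be absent
- milkpot_grip (a point): centre of the handle bar of the milkpot, 123 mm above its base: a level bar 68 mm long along the vessel's x, 14 mm wide and 14 mm tall, free for 52 mm between two posts; 41 mm clear below it, less a 24 mm wide lid knob 7 mm tall
- coffeepot: blue enamel coffee pot with a short spout, 84 mm wide, 100 mm tall without the handle, about 0.45 kg, with a fixed arched handle over the lid. Origin at the centre of its base, z up; the spout sticks out 61 mm from the axis towards -y, below the lid. May be absent
- coffeepot_grip (a point): centre of the handle bar of the coffeepot, 148 mm above its base: a level bar 68 mm long along the vessel's x, 14 mm wide and 14 mm tall, free for 52 mm between two posts; 41 mm clear below it, less a 24 mm wide lid knob 7 mm tall
- canister: green canister with a black lid, 88 mm wide, 90 mm tall without the handle, about 0.45 kg, with a fixed arched handle over the lid. Origin at the centre of its base, z up. May be absent
- canister_grip (a point): centre of the handle bar of the canister, 138 mm above its base: a level bar 68 mm long along the vessel's x, 14 mm wide and 14 mm tall, free for 52 mm between two posts; 41 mm clear below it, less a 24 mm wide lid knob 7 mm tall
- mug: bystander, leave it alone: white mug, 85 mm tall
- jar: bystander, leave it alone: amber jar with red cap, 90 mm tall
- spoon: bystander, leave it alone: spoon with a wooden handle lying on the table
- tin: bystander, leave it alone: tin with a yellow label, 110 mm tall
- bowl: bystander, leave it alone: blue bowl, 150 mm wide, 60 mm tall

How it is judged:
On the way, in this order (a step that is already met when the one before it is completed fails the run):
1. the switch lever is over at off (value of joint switch above 0.85 rad), for 0.2 s.
2. the shelf is pulled fully out (value of joint switch above 0.85 rad and value of joint shelf above 0.212 m), for 0.2 s.
3. the pin is pushed home through fork and lug (value of joint shelf above 0.212 m and horizontal distance between pin and pin_seat below 0.006 m and z of pin in the frame of pin_seat between -0.004 and 0.004 m and angle between pin's own z axis and vertical below 0.2 rad), for 0.2 s.
4. every vessel stands upright on the shelf (x of kettle in the frame of shelf_mid between -0.105 and 0.105 m and y of kettle in the frame of shelf_mid between -0.095 and 0.095 m and z of kettle in the frame of shelf_mid between -0.006 and 0.006 m and angle between each of kettle, milkpot, coffeepot, canister's own z axis and vertical below 0.1 rad and linear speed of each of kettle, milkpot, coffeepot, canister below 0.03 m/s and x of milkpot in the frame of shelf_mid between -0.105 and 0.105 m and y of milkpot in the frame of shelf_mid between -0.095 and 0.095 m and z of milkpot in the frame of shelf_mid between -0.006 and 0.006 m and x of coffeepot in the frame of shelf_mid between -0.105 and 0.105 m and y of coffeepot in the frame of shelf_mid between -0.095 and 0.095 m and z of coffeepot in the frame of shelf_mid between -0.006 and 0.006 m and x of canister in the frame of shelf_mid between -0.105 and 0.105 m and y of canister in the frame of shelf_mid between -0.095 and 0.095 m and z of canister in the frame of shelf_mid between -0.006 and 0.006 m and horizontal distance between pin and pin_seat below 0.006 m and z of pin in the frame of pin_seat between -0.004 and 0.004 m and angle between pin's own z axis and vertical below 0.2 rad), for 0.2 s.
At the end, for the whole second after the job is handed in: Switch above 0.85; shelf out over 0.212 m; pin within 0.2 rad of upright, 6 mm sideways and 4 mm in height of pin_seat; every vessel present at rest on the shelf, upright within 0.1 rad, base centre within 105 mm (x), 95 mm (y), 6 mm (z) of shelf_mid; nothing held (all of step 2 and all of step 4 and contact force between each of kettle, milkpot, coffeepot, canister, pin and the fingers below 0.1 N); the robot touches nothing.
It fails at once if a vessel is put on the shelf before the pin is home (contact force between any of kettle, milkpot, coffeepot, canister and shelf above 0.5 N and not (distance between pin and pin_seat below 0.012 m)).
It fails at once if a vessel is tipped beyond 0.6 rad (angle between any of kettle, milkpot, coffeepot, canister's own z axis and vertical above 0.6 rad).
It fails at once if a vessel is dropped on the shelf (over 0.45 m/s just above it) ((linear speed of kettle above 0.45 m/s and z of kettle in the frame of shelf_mid between 0.008 and 0.03 m and horizontal distance between kettle and shelf_mid below 0.15 m) or (linear speed of milkpot above 0.45 m/s and z of milkpot in the frame of shelf_mid between 0.008 and 0.03 m and horizontal distance between milkpot and shelf_mid below 0.15 m) or (linear speed of coffeepot above 0.45 m/s and z of coffeepot in the frame of shelf_mid between 0.008 and 0.03 m and horizontal distance between coffeepot and shelf_mid below 0.15 m) or (linear speed of canister above 0.45 m/s and z of canister in the frame of shelf_mid between 0.008 and 0.03 m and horizontal distance between canister and shelf_mid below 0.15 m)).
It fails at once if a bystander is moved more than 40 mm (distance of any of mug, jar, spoon, tin, bowl from where it was at the start of the episode above 0.04 m).
Of kettle, milkpot, coffeepot, canister only 3 to 4 are there at a start; the rules pass over those that are not, and their reading is None.
At some moment in a run one of kettle, milkpot, coffeepot, canister may be knocked a few centimetres aside while the robot is not near it.
It also fails if it takes over 210 s, if anything falls off the work surface, if the arm or the gripper's body presses on something with over 40 N, if the wrist force passes 120 N, or if a joint passes its speed limit or range.

## Working session

There is one attempt and no reset: what is moved stays moved. The work goes in short steps, Python scripts to look and compute and a tool call to move; the robot and the scene stay as the last step left them, time stands still between calls to the robot, and variables do not carry over. Pictures are saved under pics/ and viewed, at most 17 in all, crops included, and the job is handed in when it is done.

Besides the shell and the picture viewer there is one more tool, called after "Emit:" in YAML: its name, and indented under it one key for each argument. step_arm: Moves the arm, as the interface text tells. Its arguments: {"type":"object","properties":{"targets":{"type":"string"},"gripper":{"type":"number"},"squeeze":{"type":"number"}},"required":["targets"]}

```bash
mkdir -p pics; ls
cat > h.py <<'E'
import numpy as np, cv2
from station import manip
from scipy.spatial.transform import Rotation as R
def cam(c):
    k=manip.get_calibration(c); f=192/np.tan(np.radians(k["fov_y"])/2)
    if c=="wrist":
        s=manip.sense(); T=np.eye(4); T[:3,:3]=R.from_quat(s["tool_rot"]).as_matrix(); T[:3,3]=s["tcp_pos"]
        E=T@np.array(k["tool_from_camera"])
    else: E=np.array(k["extrinsics"])
    return f,k["cx"],k["cy"],E
def ray(C,p):
    f,cx,cy,E=C; d=E[:3,:3]@np.array([(p[0]-cx)/f,(p[1]-cy)/f,1.]); return E[:3,3],d/np.linalg.norm(d)
def atz(C,p,z):
    o,d=ray(C,p); return o+d*(z-o[2])/d[2]
def proj(C,X):
    f,cx,cy,E=C; v=E[:3,:3].T@(np.array(X)-E[:3,3]); return np.array([cx+f*v[0]/v[2],cy+f*v[1]/v[2]])
def tri(rs):
    A=np.zeros((3,3));b=np.zeros(3)
    for o,d in rs:
        P=np.eye(3)-np.outer(d,d);A+=P;b+=P@o
    x=np.linalg.solve(A,b); return x,max(np.linalg.norm((np.eye(3)-np.outer(d,d))@(x-o)) for o,d in rs)
def snap(c,name=None):
    C=cam(c); im=manip.snapshot(c)
    if name: cv2.imwrite(f"pics/{name}.png",im[:,:,::-1])
    return C
E
python3 - <<'E'
from h import *
np.set_printoptions(precision=3,suppress=True)
Cs={c:snap(c,c+"0") for c in("scene","side")}
a,b=[cv2.imread(f"pics/{c}0.png") for c in Cs]
for q in ["switch_tip","shelf_handle","shelf_mid","pin_seat","pin","holder","kettle","milkpot","coffeepot","canister","kettle_grip","milkpot_grip","coffeepot_grip","canister_grip"]:
    r={}
    for c in Cs:
        m=manip.mark_of(c,q); r[c]=m
        print(q,c,[(np.round(x["position"]).tolist(),round(x["p"],2)) for x in m[:2]])
    if all(r.values()): print("   tri",*tri([ray(Cs[c],r[c][0]["position"]) for c in Cs]))
print(manip.sense()["t"])
E
```

```text
pics
switch_tip scene [([277.0, 192.0], 0.62)]
switch_tip side [([226.0, 191.0], 0.63)]
   tri [0.544 0.08  0.157] 0.004081152950708654
shelf_handle scene []
shelf_handle side [([268.0, 178.0], 0.56)]
shelf_mid scene [([263.0, 230.0], 0.97), ([135.0, 265.0], 0.3)]
shelf_mid side [([243.0, 208.0], 0.91)]
   tri [0.533 0.019 0.044] 0.005406103117378838
pin_seat scene [([258.0, 221.0], 0.73)]
pin_seat side [([241.0, 197.0], 0.97)]
   tri [0.533 0.01  0.086] 0.005418139189804865
pin scene [([141.0, 323.0], 0.74)]
pin side [([153.0, 211.0], 0.61), ([334.0, 144.0], 0.5)]
   tri [ 0.588 -0.097 -0.034] 0.35052817843920075
holder scene [([144.0, 333.0], 0.75), ([301.0, 196.0], 0.52)]
holder side [([329.0, 156.0], 0.73), ([191.0, 212.0], 0.4)]
   tri [ 0.479 -0.446  0.007] 0.0034993910339937927
kettle scene []
kettle side [([158.0, 234.0], 0.65), ([356.0, 203.0], 0.21)]
milkpot scene [([300.0, 196.0], 0.71), ([278.0, 194.0], 0.44)]
milkpot side [([190.0, 212.0], 0.67)]
   tri [0.589 0.173 0.107] 0.00696693693195096
coffeepot scene [([284.0, 167.0], 0.76), ([239.0, 240.0], 0.32)]
coffeepot side [([194.0, 264.0], 0.72)]
   tri [0.455 0.294 0.103] 0.0007548456622844911
canister scene [([326.0, 150.0], 0.17)]
canister side [([330.0, 156.0], 0.38)]
   tri [0.496 0.011 0.332] 0.20782822728477207
kettle_grip scene [([326.0, 150.0], 0.6)]
kettle_grip side [([155.0, 211.0], 0.78), ([192.0, 211.0], 0.59)]
   tri [0.596 0.295 0.213] 0.007697078566748086
milkpot_grip scene [([307.0, 165.0], 0.56)]
milkpot_grip side [([188.0, 180.0], 0.71)]
   tri [0.6   0.165 0.227] 0.0017845468466931333
coffeepot_grip scene [([286.0, 129.0], 0.84)]
coffeepot_grip side [([190.0, 213.0], 0.74)]
   tri [0.471 0.266 0.268] 0.0009112548093190971
canister_grip scene []
canister_grip side [([193.0, 210.0], 0.68)]
1.5
```

```bash
python3 -c "
import cv2,numpy as np
a,b=[cv2.imread(f'pics/{c}0.png') for c in('scene','side')]
a=cv2.resize(a[100:360,90:400],None,fx=2,fy=2,interpolation=3);b=cv2.resize(b[100:340,80:400],None,fx=2.4,fy=2.4,interpolation=3)
cv2.imwrite('pics/a.png',a);cv2.imwrite('pics/b.png',b)"
```

```text
(no output)
```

View pics/a.png

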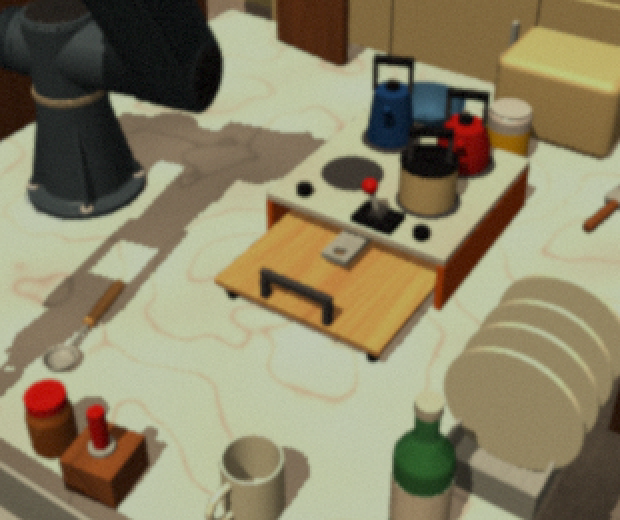

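View pics/b.png

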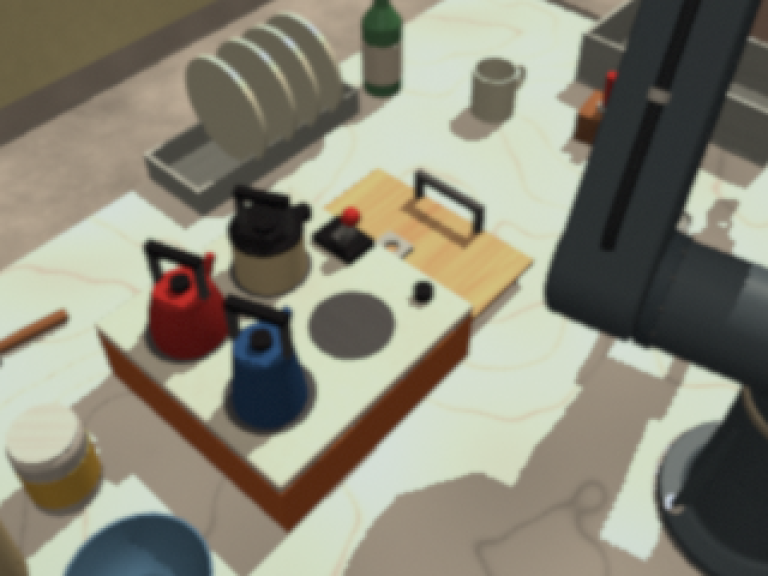

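The pictures show the kettle, milk pot and coffee pot, and no canister. The switch leans towards the robot side, the shelf is partly out, and the pin stands in its block at lower left. Next I'll get the unit yaw from the hob corners.

Run:
```python
from h import *
np.set_printoptions(precision=3,suppress=True)
S,D=cam("scene"),cam("side")
s=lambda u,v:(u/2+90,v/2+100); d=lambda u,v:(u/2.4+80,v/2.4+100)
P={}
for n,p in dict(frontL=(268,195),frontR=(440,262),backR=(527,165)).items(): P['S'+n]=atz(S,s(*p),.1)
for n,p in dict(frontL=(470,315),backL=(286,490),backR=(97,328)).items(): P['D'+n]=atz(D,d(*p),.1)
for k,v in P.items(): print(k,v)
print("handle sc",atz(S,s(263,277),.076),atz(S,s(331,302),.076),"sd",atz(D,d(418,175),.083),atz(D,d(482,210),.083))
print("shelf outer corners",atz(S,s(217,283),.04),atz(S,s(375,352),.04), "hole",atz(S,s(346,247),.08),atz(D,d(393,243),.08))
print("switch", tri([ray(S,s(370,186)),ray(D,d(350,216))]))
print("pin top",tri([ray(S,s(97,411)),ray(D,d(611,76))]))
for n,a,b in [("kettle",(469,97),(178,258)),("milk",(432,130),(262,197)),("coffee",(394,60),(258,312))]:
    print(n,tri([ray(S,s(*a)),ray(D,d(*b))]))
# other marks
for q in["spoon","jar","mug"]:
    m=manip.mark_of("scene",q); print(q,[(atz(S,x["position"],0),round(x["p"],2)) for x in m[:2]])
```

```text
SfrontL [0.382 0.037 0.1  ]
SfrontR [0.688 0.036 0.1  ]
SbackR [0.693 0.341 0.1  ]
DfrontL [0.36  0.061 0.1  ]
DbackL [0.36  0.362 0.1  ]
DbackR [0.677 0.366 0.1  ]
handle sc [ 0.475 -0.108  0.076] [ 0.587 -0.1    0.076] sd [ 0.583 -0.105  0.083] [ 0.47  -0.108  0.083]
shelf outer corners [ 0.399 -0.123  0.04 ] [ 0.672 -0.12   0.04 ] hole [0.543 0.013 0.08 ] [0.522 0.018 0.08 ]
switch (array([0.544, 0.074, 0.157]), np.float64(0.0011409616488558853))
pin top (array([ 0.483, -0.453,  0.118]), np.float64(0.0005743704181696508))
kettle (array([0.595, 0.292, 0.221]), np.float64(0.003952856732960707))
milk (array([0.595, 0.168, 0.224]), np.float64(0.0022690506844113933))
coffee (array([0.455, 0.297, 0.246]), np.float64(0.0026192987457940445))
spoon [(array([ 0.276, -0.272,  0.   ]), 0.84), (array([ 0.39 , -0.454,  0.   ]), 0.23)]
jar [(array([ 0.387, -0.447,  0.   ]), 0.8)]
mug [(array([ 0.661, -0.386,  0.   ]), 0.55)]
```

```bash
cat >> h.py <<'E'
def plan(x,y,z,a=None):
    # a: world angle (deg) of tool y axis; printed shift is along tool axes, turn about tool z
    s=manip.sense(); M=R.from_quat(s["tool_rot"]).as_matrix()
    cur=np.degrees(np.arctan2(M[1,1],M[0,1]))
    dl=M.T@(np.array([x,y,z])-s["tcp_pos"])*1000
    t=0 if a is None else ((-(a-cur))+90)%180-90
    print("t",round(s["t"],2),"tcp",np.round(s["tcp_pos"],4),"toolx",np.round(M[:,0],3),"ang",round(cur,1),"-> shift",np.round(dl,1),"turn",round(t,1),"F",np.round(s["force"],1),"gap",round(s["finger_gap"],3),"q6",round(s["q"][5],2))
E
python3 -c "
from h import *
plan(.49,.075,.28,90)
S=cam('scene');print(atz(S,(378/2+90,100+216/2),.1))"
```

```text
t 1.65 tcp [ 0.2317 -0.5804  0.2313] toolx [0.929 0.371 0.   ] ang -68.2 -> shift [ 482.8 -513.   -48.7] turn 21.8 F [ 0.4  0.1 -0.2] gap 1.001 q6 -0.18
[0.55663046 0.08361393 0.1       ]
```

Emit:
step_arm:
  targets: "40 -42 -30 8; 80 -85 -49 16; 120 -128 -49 22; 155 -165 -49 22; 190 -202 -49 22; 225 -239 -49 22; 260 -276 -49 22; 295 -313 -49 22; 330 -350 -49 22; 365 -387 -49 22; 400 -424 -49 22; 435 -461 -49 22"
  gripper: 1

```text
t: 2.85
tcp_pos: [0.4496, -0.0288, 0.2808]
tool_rot: [1.0, -0.002, 0.001, 0.0]
force: [1.7, -0.6, 0.1]
finger_gap: 0.003
gripper_force: 0.0
```

```bash
python3 -c "
from h import *
plan(.49,.075,.28,90)
W=snap('wrist','w1')
for q in ['switch_tip','pin_seat','shelf_handle','milkpot_grip','coffeepot_grip','kettle_grip']:
    for c in ['wrist','scene']:
        if c=='scene' and q!='zz': continue
        m=manip.mark_of(c,q); print(q,c,[(np.round(x['position']),round(x['p'],2)) for x in m[:2]])
        z=dict(switch_tip=.157,pin_seat=.08,shelf_handle=.083,milkpot_grip=.223,coffeepot_grip=.248,kettle_grip=.228)[q]
        if m: print(atz(W,m[0]['position'],z))
"
```

```text
t 2.85 tcp [ 0.4496 -0.0288  0.2808] toolx [ 1.    -0.004  0.001] ang -90.2 -> shift [  39.9 -104.     0.8] turn -0.2 F [ 1.7 -0.6  0.1] gap 0.003 q6 1.26
switch_tip wrist [(array([116.,  71.]), 0.94)]
[0.54212371 0.07846513 0.157     ]
pin_seat wrist [(array([207.,  90.]), 0.86)]
[0.52663108 0.01757973 0.08      ]
shelf_handle wrist [(array([324.,  86.]), 0.9)]
[ 0.53065417 -0.10208153  0.083     ]
milkpot_grip wrist []
coffeepot_grip wrist []
kettle_grip wrist []
```

View pics/w1.png

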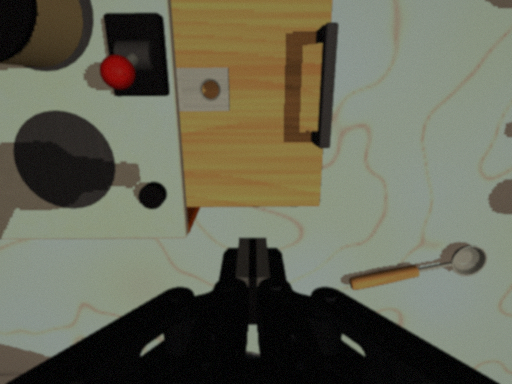

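The wrist view shows the ball at (117,72), the pin hole at (209,89), the handle from (331,25) to (324,145) and the hob edge from (172,0) to (188,232). I'll compute the yaw from these.

```bash
python3 -c "
from h import *
W=cam('wrist')
def l(a,b,z):
    A,B=atz(W,a,z),atz(W,b,z); print(A,B,np.degrees(np.arctan2(A[1]-B[1],A[0]-B[0])))
l((172,0),(188,232),.1); l((331,25),(324,145),.083); l((334,0),(321,206),.04);print(atz(W,(209,89),.08),atz(W,(117,72),.157))
plan(.50,.078,.145)"
```

```text
[0.60278612 0.03899245 0.1       ] [0.3749046  0.04069532 0.1       ] -0.42814065912619637
[ 0.58454738 -0.10814985  0.083     ] [ 0.46866492 -0.10889727  0.083     ] 0.3695447175024191
[ 0.61522936 -0.11926642  0.04      ] [ 0.38183198 -0.11985994  0.04      ] 0.14570040477251942
[0.5267731  0.01229151 0.08      ] [0.54062291 0.07382629 0.157     ]
t 3.2 tcp [ 0.4488 -0.032   0.2803] toolx [ 1.    -0.006 -0.   ] ang -90.4 -> shift [  50.6 -110.4  135.3] turn 0 F [-0.5 -0.  -0.3] gap -0.001 q6 1.26
```

Emit:
step_arm:
  targets: "21 -50 0 0; 42 -100 0 0; 42 -106 45 0; 42 -106 90 0; 42 -106 131 0; 42 -106 131 0; 65 -106 131 0; 78 -106 131 0; 90 -106 131 0; 100 -106 131 0; 108 -106 131 0; 112 -106 131 0"

```text
t: 4.4
tcp_pos: [0.5576, 0.0745, 0.1494]
tool_rot: [1.0, -0.002, -0.005, 0.0]
force: [-12.2, -1.7, 7.9]
finger_gap: -0.001
gripper_force: 6.3
```

Emit:
step_arm:
  targets: "4 0 0 0; 8 0 0 0; 8 0 0 0"

```text
t: 4.7
tcp_pos: [0.5577, 0.075, 0.1487]
tool_rot: [1.0, -0.001, -0.013, -0.0]
force: [-20.1, -1.9, 15.2]
finger_gap: 0.001
gripper_force: 10.6
```

```bash
python3 -c "
from h import *
plan(.50,.078,.145)
W=snap('wrist','w2');S=snap('scene');D=snap('side')
for n,c in dict(wrist=W,scene=S,side=D).items():
    m=manip.mark_of(n,'switch_tip')
    print(n,[(atz(c,x['position'],.157),round(x['p'],2)) for x in m[:2]])
"
```

```text
t 4.7 tcp [0.5577 0.075  0.1487] toolx [ 1.    -0.003 -0.027] ang -90.2 -> shift [-57.6  -2.8   5.3] turn 0 F [-20.1  -1.9  15.2] gap 0.001 q6 1.51
wrist [(array([0.5814966 , 0.07761939, 0.157     ]), 0.76)]
scene [(array([0.58594859, 0.07536743, 0.157     ]), 0.6)]
side [(array([0.33505901, 0.54011826, 0.157     ]), 0.55), (array([0.58199745, 0.07699455, 0.157     ]), 0.43)]
```

```bash
python3 -c "
from h import *
W=cam('wrist');S=cam('scene');D=cam('side')
r={n:manip.mark_of(n,'switch_tip') for n in('wrist','scene','side')}
w,s,d=ray(W,r['wrist'][0]['position']),ray(S,r['scene'][0]['position']),ray(D,r['side'][-1]['position'])
print(tri([w,s,d]),tri([w,s]),tri([s,d]))
im=[cv2.imread('pics/w2.png')]; a=manip.snapshot('scene')[:,:,::-1][150:230,230:330]; 
b=manip.snapshot('side')[:,:,::-1][150:230,180:280]
cv2.imwrite('pics/c.png',np.hstack([cv2.resize(x,(400,320),interpolation=3) for x in(a,b)]))
"
```

```text
(array([0.58291898, 0.07722804, 0.15616447]), np.float64(0.0021185725297061786)) (array([0.58282598, 0.07790483, 0.15553779]), np.float64(0.0018480159743433596)) (array([0.58423239, 0.07637301, 0.15547314]), np.float64(0.0010918071739514517))
```

View pics/c.png

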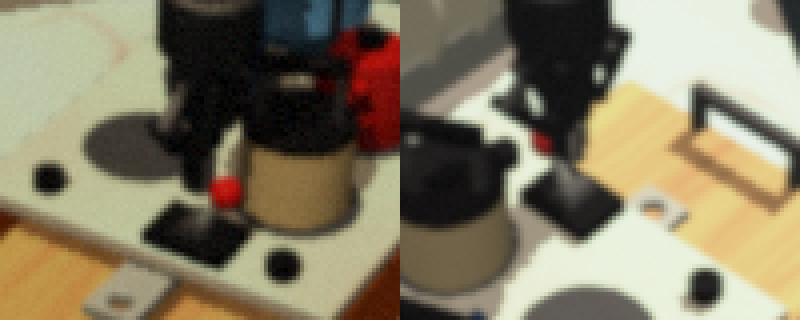

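Emit:
step_arm:
  targets: "-25 0 0 0; -35 0 -50 0; -35 0 -100 0; -35 45 -110 0; -32 90 -110 0; -30 135 -110 0; -30 180 -110 0; -30 182 -110 0"
  gripper: 0

```text
t: 6.05
tcp_pos: [0.54, -0.1128, 0.2602]
tool_rot: [1.0, -0.005, 0.002, 0.002]
force: [1.0, -0.1, -0.2]
finger_gap: 1.001
gripper_force: 0.0
```

```bash
python3 -c "
from h import *
plan(.528,-.107,.062,90)
W=snap('wrist','w3');S=snap('scene');D=snap('side')
m=[(n,c,manip.mark_of(n,'switch_tip')) for n,c in dict(wrist=W,scene=S,side=D).items()]
for n,c,x in m: print(n,[(atz(c,y['position'],.156),round(y['p'],2)) for y in x[:2]])
x=manip.mark_of('wrist','shelf_handle'); print([(atz(W,y['position'],.083),round(y['p'],2)) for y in x[:2]])
for g,z in [('milkpot_grip',.223),('coffeepot_grip',.248),('kettle_grip',.228),('pin_seat',.08)]:
    for n,c in dict(wrist=W,scene=S).items():
        x=manip.mark_of(n,g); print(g,n,[(atz(c,y['position'],z),round(y['p'],2)) for y in x[:2]])
"
```

```text
t 6.05 tcp [ 0.54   -0.1128  0.2602] toolx [ 1.    -0.01   0.004] ang -90.6 -> shift [-12.8  -6.4 198.1] turn -0.6 F [ 1.  -0.1 -0.2] gap 1.001 q6 1.17
wrist [(array([0.58018056, 0.07582066, 0.156     ]), 0.81)]
scene [(array([0.58679379, 0.07759402, 0.156     ]), 0.6)]
side [(array([0.57678684, 0.06683706, 0.156     ]), 0.59), (array([ 0.48657967, -0.04809185,  0.156     ]), 0.54)]
[(array([ 0.52847672, -0.10525072,  0.083     ]), 0.89)]
milkpot_grip wrist [(array([ 0.51273518, -0.26177243,  0.223     ]), 0.71), (array([0.59205499, 0.02476481, 0.223     ]), 0.18)]
milkpot_grip scene [(array([0.58831229, 0.19595257, 0.223     ]), 0.85)]
coffeepot_grip wrist []
coffeepot_grip scene [(array([0.45333974, 0.3062381 , 0.248     ]), 0.98)]
kettle_grip wrist []
kettle_grip scene [(array([0.60361842, 0.28830296, 0.228     ]), 0.74), (array([0.72500275, 0.15101645, 0.228     ]), 0.5)]
pin_seat wrist [(array([0.52505649, 0.01647701, 0.08      ]), 0.62)]
pin_seat scene [(array([0.51741502, 0.0143081 , 0.08      ]), 0.83)]
```

Emit:
step_arm:
  targets: "-12 -6 50 0; -12 -6 100 0; -12 -6 150 0; -12 -6 185 0; -12 -6 199 0; -12 -6 199 0"

```text
t: 7.4
tcp_pos: [0.5252, -0.1005, 0.0578]
tool_rot: [1.0, -0.002, -0.003, -0.001]
force: [0.3, 1.1, -0.7]
finger_gap: 0.996
gripper_force: 0.0
```

Emit:
step_arm:
  targets: "0 0 0 0; 0 0 0 0; 0 0 0 0; 0 0 0 0; 0 0 0 0; 0 0 0 0; 0 0 0 0; 0 0 0 0"
  gripper: 1
  squeeze: 40

```text
t: 8.2
tcp_pos: [0.5274, -0.1017, 0.0614]
tool_rot: [1.0, -0.002, 0.001, 0.001]
force: [-1.2, -1.0, 5.0]
finger_gap: 0.134
gripper_force: 39.7
```

Emit:
step_arm:
  targets: "0 10 0 0; 0 30 0 0; 0 50 0 0; 0 70 0 0; 0 90 0 0; 0 110 0 0; 0 130 0 0; 0 150 0 0; 0 170 0 0; 0 190 0 0; 0 200 0 0; 0 205 0 0"

```text
t: 9.4
tcp_pos: [0.5273, -0.2834, 0.0611]
tool_rot: [1.0, -0.008, -0.001, -0.02]
force: [24.8, 65.1, 24.3]
finger_gap: 0.132
gripper_force: 51.2
```

Emit:
step_arm:
  targets: "0 5 0 0; 0 10 0 0; 0 14 0 0; 0 17 0 0; 0 17 0 0"

```text
t: 9.9
tcp_pos: [0.527, -0.2831, 0.0609]
tool_rot: [0.999, -0.008, -0.004, -0.033]
force: [30.5, 89.7, 33.6]
finger_gap: 0.132
gripper_force: 60.9
```

Emit:
step_arm:
  targets: "0 -15 0 0; 0 -35 0 0; 0 -35 0 0"

```text
t: 10.2
tcp_pos: [0.5276, -0.2831, 0.061]
tool_rot: [1.0, -0.0, 0.001, -0.001]
force: [3.2, 1.8, 0.4]
finger_gap: 0.133
gripper_force: 42.5
```

```bash
python3 -c "
from h import *
plan(.528,-.107,.062,90)
S=snap('scene');
im=manip.snapshot('side')
a=manip.snapshot('scene')[:,:,::-1][170:300,190:330];b=im[:,:,::-1][130:260,200:340]
cv2.imwrite('pics/d.png',np.hstack([cv2.resize(x,(400,371),interpolation=3) for x in(a,b)]))
"
```

```text
t 10.2 tcp [ 0.5276 -0.2831  0.061 ] toolx [ 1.    -0.     0.002] ang -90.0 -> shift [   0.3 -176.1   -0.6] turn -0.0 F [3.2 1.8 0.4] gap 0.133 q6 0.89
```

View pics/d.png

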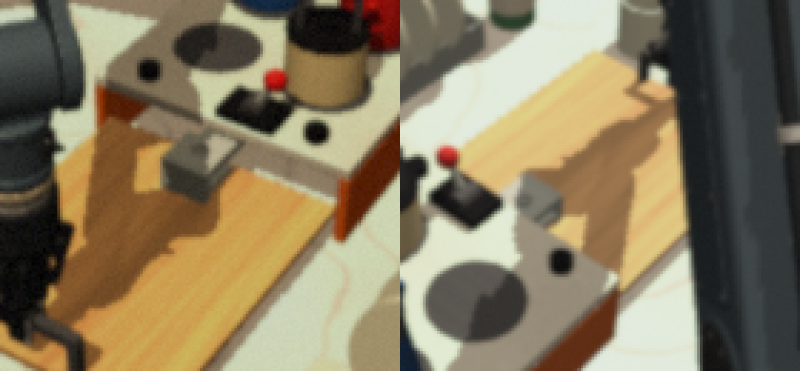

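Emit:
step_arm:
  targets: "0 0 0 0; 0 0 0 0; 0 0 0 0; 0 0 0 0; 0 0 -40 0; 0 0 -90 0; 0 0 -140 0; -20 -50 -180 0; -40 -100 -190 0; -60 -150 -190 0; -80 -200 -190 0; -80 -240 -190 0"
  gripper: 0

```text
t: 11.55
tcp_pos: [0.4475, -0.0629, 0.2505]
tool_rot: [1.0, -0.003, -0.0, 0.0]
force: [0.2, 0.4, 0.2]
finger_gap: 1.003
gripper_force: 0.0
```

Emit:
step_arm:
  targets: "0 -40 0 0; 0 -50 0 0; 0 -50 0 0"

```text
t: 11.85
tcp_pos: [0.4495, -0.0131, 0.2503]
tool_rot: [1.0, -0.001, 0.0, 0.0]
force: [-0.2, 0.8, 0.4]
finger_gap: 0.999
gripper_force: 0.0
```

```bash
python3 -c "
from h import *
plan(.45,.01,.25,90)
W=snap('wrist','w4')
for q,z in [('pin_seat',.08),('switch_tip',.156),('shelf_mid',.04),('shelf_handle',.083)]:
    print(q,[(np.round(y['position']),atz(W,y['position'],z),round(y['p'],2)) for y in manip.mark_of('wrist',q)[:2]])
"
```

```text
t 11.85 tcp [ 0.4495 -0.0131  0.2503] toolx [ 1.    -0.002  0.   ] ang -90.1 -> shift [  0.4 -23.1   0.3] turn -0.1 F [-0.2  0.8  0.4] gap 0.999 q6 1.29
pin_seat [(array([219.,  89.]), array([0.52738208, 0.01822278, 0.08      ]), 0.76), (array([434., 279.]), array([ 0.32110275, -0.22046846,  0.08      ]), 0.35)]
switch_tip [(array([118.,   7.]), array([0.58008559, 0.07535213, 0.156     ]), 0.68)]
shelf_mid [(array([382.,  88.]), array([ 0.52785086, -0.1498602 ,  0.04      ]), 0.64), (array([229.,  91.]), array([0.52544712, 0.01142885, 0.04      ]), 0.51)]
shelf_handle []
```

View pics/w4.png

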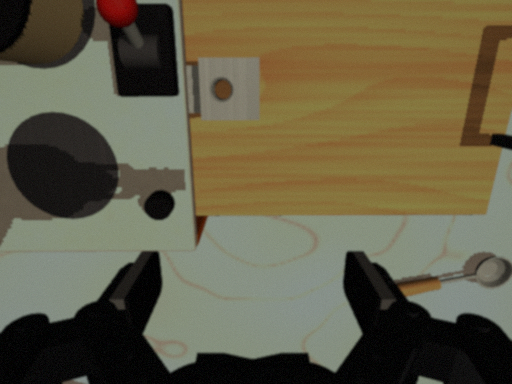

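Emit:
step_arm:
  targets: "-5 50 0 0; -10 100 0 0; -15 150 0 0; -20 200 0 0; -25 250 0 0; -30 300 0 0; -35 350 0 0; -42 400 0 0; -42 437 0 0; -42 437 0 0"

```text
t: 13.1
tcp_pos: [0.4042, -0.4582, 0.2496]
tool_rot: [1.0, -0.006, 0.001, 0.002]
force: [0.2, 1.3, 0.0]
finger_gap: 1.001
gripper_force: 0.0
```

```bash
python3 -c "
from h import *
W=snap('wrist','w5')
for q,z in [('pin',.055),('holder',0),('jar',0),('spoon',0)]:
    print(q,[(np.round(y['position']),atz(W,y['position'],z),round(y['p'],2)) for y in manip.mark_of('wrist',q)[:2]])
for k in manip.masks_of('wrist','pin')[:1]:
    ys,xs=np.nonzero(k['pixels']);print(xs.min(),xs.max(),ys.min(),ys.max())
plan(.483,-.451,.15,90)
"
```

```text
pin [(array([251.,  91.]), array([ 0.48014209, -0.45824252,  0.055     ]), 0.96)]
holder [(array([249.,  94.]), array([ 0.47610382, -0.45563628,  0.        ]), 0.56)]
jar [(array([243., 173.]), array([ 0.37923941, -0.44717357,  0.        ]), 0.91)]
spoon [(array([121., 252.]), array([ 2.68840441e-01, -2.75143062e-01,  5.55111512e-17]), 0.76)]
230 263 75 109
t 13.4 tcp [ 0.4057 -0.4494  0.2501] toolx [ 1.    -0.003 -0.001] ang -90.2 -> shift [ 77.3   1.5 100. ] turn -0.2 F [-0.   0.2 -0.6] gap 0.999 q6 0.55
```

View pics/w5.png

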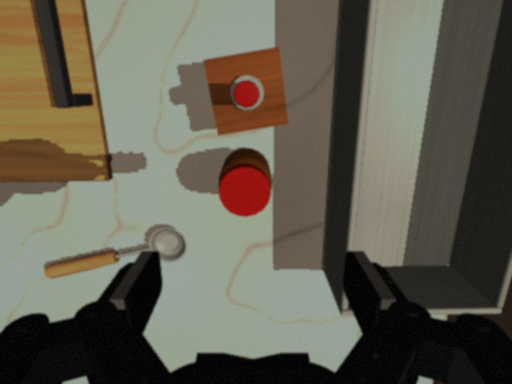

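```bash
python3 -c "
from h import *
print(manip.sense()['tcp_pos'])
W=snap('wrist','w6'); im=cv2.imread('pics/w6.png').astype(int)
m=(im[:,:,2]>140)&(im[:,:,1]<70); m[150:]=0; m[:60]=0
ys,xs=np.nonzero(m);print(xs.mean(),ys.mean(),xs.min(),xs.max(),ys.min(),ys.max())
print(atz(W,(xs.mean(),ys.mean()),.121))
mk=manip.mark_of('wrist','pin')[0];print(mk['position'],atz(W,mk['position'],.055))
print('wall',atz(W,(336,90),.0),atz(W,(372,90),.1),atz(W,(345,90),.1),'jar',atz(W,(245,216),.09),atz(W,(245,167),.09))
h=W; 
plan(.483,-.451,.15,90)
"
```

```text
[ 0.40573999 -0.44938082  0.25005619]
258.521327014218 95.19431279620854 248 270 84 107
[ 0.47924013 -0.45420151  0.121     ]
[251.5, 169.5] [ 0.39951089 -0.44788736  0.055     ]
wall [ 4.81365380e-01 -5.47525636e-01  5.55111512e-17] [ 0.48264503 -0.55407472  0.1       ] [ 0.48273343 -0.53040531  0.1       ] jar [ 0.3592359  -0.44112772  0.09      ] [ 0.41111289 -0.44169231  0.09      ]
t 13.5 tcp [ 0.4061 -0.4495  0.2504] toolx [ 1.    -0.003 -0.   ] ang -90.2 -> shift [ 76.9   1.3 100.4] turn -0.2 F [ 1.1  0.5 -0. ] gap 1.004 q6 0.55
```

Emit:
step_arm:
  targets: "37 3 0 0; 74 5 0 0; 74 5 45 0; 74 5 90 0; 74 5 130 0; 74 5 155 0; 74 5 167 0; 74 5 167 0"

```text
t: 14.3
tcp_pos: [0.4794, -0.4546, 0.0816]
tool_rot: [1.0, -0.002, -0.001, -0.001]
force: [0.1, 0.3, 0.3]
finger_gap: 1.002
gripper_force: 0.0
```

Emit:
step_arm:
  targets: "0 0 0 0; 0 0 0 0; 0 0 0 0; 0 0 0 0; 0 0 0 0; 0 0 0 0; 0 0 0 0; 0 0 0 0"
  gripper: 1
  squeeze: 50

```text
t: 15.1
tcp_pos: [0.4801, -0.4563, 0.0842]
tool_rot: [1.0, -0.002, 0.0, 0.0]
force: [0.3, 1.1, 6.1]
finger_gap: 0.242
gripper_force: 48.8
```

Emit:
step_arm:
  targets: "0 0 -40 0; 0 0 -80 0; 0 0 -120 0; 0 0 -166 0; 5 -45 -166 -8; 10 -90 -166 -16; 16 -135 -166 -24; 22 -180 -166 -32; 28 -225 -166 -40; 34 -270 -166 -48; 40 -315 -166 -56; 47 -355 -166 -64"

```text
t: 16.3
tcp_pos: [0.5276, -0.099, 0.2486]
tool_rot: [0.848, 0.531, -0.0, -0.001]
force: [0.1, 0.5, -0.5]
finger_gap: 0.244
gripper_force: 49.9
```

```bash
python3 -c "
from h import *
plan(.527,-.065,.25,0)"
```

```text
t 16.3 tcp [ 0.5276 -0.099   0.2486] toolx [0.437 0.9   0.   ] ang -25.9 -> shift [ 30.3 -15.4  -1.4] turn -25.9 F [ 0.1  0.5 -0.5] gap 0.244 q6 0.06
```

Emit:
step_arm:
  targets: "10 -5 0 -8; 20 -10 0 -16; 30 -15 0 -24; 30 -15 0 -26; 30 -15 0 -26; 30 -15 0 -26; 30 -15 0 -26; 30 -15 0 -26"

```text
t: 17.1
tcp_pos: [0.5281, -0.068, 0.249]
tool_rot: [0.709, 0.705, -0.0, -0.0]
force: [-0.3, 0.5, -1.9]
finger_gap: 0.242
gripper_force: 49.9
```

```bash
python3 -c "
from h import *
plan(.527,-.065,.25,0)
W=snap('wrist','w7')
for z in [.08]:
    print([(np.round(y['position'],1),atz(W,y['position'],z),round(y['p'],2)) for y in manip.mark_of('wrist','pin_seat')[:2]])
print([(np.round(y['position'],1),round(y['p'],2)) for y in manip.mark_of('wrist','pin')[:2]])
s=manip.sense();M=R.from_quat(s['tool_rot']).as_matrix()
for d in (.0,.028,.064): print(d,proj(W,s['tcp_pos']+M[:,2]*d))
"
```

```text
t 17.1 tcp [ 0.5281 -0.068   0.249 ] toolx [0.005 1.    0.   ] ang -0.3 -> shift [ 3.  -1.1 -1. ] turn -0.3 F [-0.3  0.5 -1.9] gap 0.242 q6 -0.33
[(array([250.7,  81.3]), array([0.52729867, 0.01708042, 0.08      ]), 0.79)]
[(array([251.3, 231.9]), 0.58)]
0.0 [251.51976742 254.50765167]
0.028 [251.67056853 230.55617247]
0.064 [251.81119764 208.22029362]
```

View pics/w7.png

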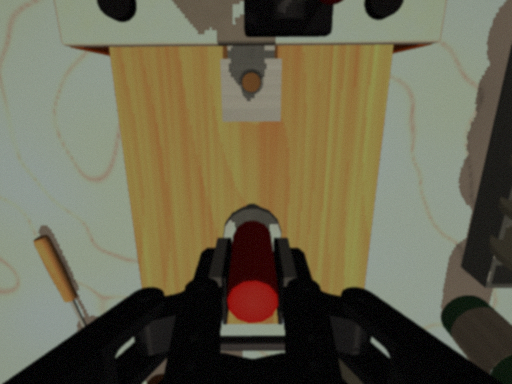

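The wrist view shows the hole at (251,81) and the pin's flange centred on column 251, held straight.

Emit:
step_arm:
  targets: "40 -1 0 0; 80 -1 0 0; 85 -1 40 0; 85 -1 80 0; 85 -1 80 0; 85 -1 80 0; 85 -1 80 0"

```text
t: 17.95
tcp_pos: [0.5291, 0.0167, 0.171]
tool_rot: [0.709, 0.705, 0.001, 0.002]
force: [-0.2, -0.3, -0.8]
finger_gap: 0.24
gripper_force: 49.8
```

```bash
python3 -c "
from h import *
plan(.5273,.0168,.108,0)
S=snap('scene');D=snap('side')
for n,C in (('scene',S),('side',D)):
    x=manip.mark_of(n,'pin'); print(n,[(atz(C,y['position'],.139),round(y['p'],2)) for y in x[:2]])
    x=manip.mark_of(n,'pin_seat'); print(n,[(atz(C,y['position'],.08),round(y['p'],2)) for y in x[:2]])
"
```

```text
t 17.95 tcp [0.5291 0.0167 0.171 ] toolx [ 0.005  1.    -0.001] ang -0.3 -> shift [ 0.1 -2.1 63. ] turn -0.3 F [-0.2 -0.3 -0.8] gap 0.24 q6 -0.17
scene [(array([0.52776339, 0.02565481, 0.139     ]), 0.72)]
scene [(array([0.51478105, 0.01790233, 0.08      ]), 0.77), (array([ 0.54806577, -0.18166641,  0.08      ]), 0.74)]
side [(array([0.44253082, 0.31310231, 0.139     ]), 0.63), (array([0.53557771, 0.00444293, 0.139     ]), 0.62)]
side [(array([0.53048706, 0.00886616, 0.08      ]), 0.94), (array([0.57707619, 0.20800477, 0.08      ]), 0.16)]
```

Emit:
step_arm:
  targets: "0 -1 10 0; 0 -1 20 0; 0 -1 27 0; 0 -1 33 0; 0 -1 38 0; 0 -1 43 0; 0 -1 43 0"

```text
t: 18.95
tcp_pos: [0.526, 0.0174, 0.1253]
tool_rot: [0.709, 0.706, -0.0, -0.001]
force: [-0.3, -0.4, -1.8]
finger_gap: 0.242
gripper_force: 49.8
```

Tip is in the hole without force; continue.

Emit:
step_arm:
  targets: "0 0 6 0; 0 0 10 0; 0 0 14 0; 0 0 18 0; 0 0 20 0; 0 0 22 0; 0 0 22 0"

```text
t: 19.65
tcp_pos: [0.5266, 0.0173, 0.1089]
tool_rot: [0.708, 0.706, 0.0, 0.001]
force: [-9.7, 0.5, 34.4]
finger_gap: 0.244
gripper_force: 54.0
```

Emit:
step_arm:
  targets: "0 0 -3 0; 0 0 -3 0; 0 0 -3 0; 0 0 -3 0; 0 0 -3 0; 0 0 -3 0; 0 0 -50 0; 0 0 -100 0; -40 0 -140 0; -80 0 -140 0; -85 0 -140 0; -85 0 -140 0"
  gripper: 0

```text
t: 20.85
tcp_pos: [0.5258, -0.0686, 0.2439]
tool_rot: [0.71, 0.705, 0.0, -0.0]
force: [-0.2, 0.9, 0.3]
finger_gap: 0.997
gripper_force: 0.0
```

```bash
python3 -c "
from h import *
plan(.527,-.065,.25,0)
W=snap('wrist','w8');S=snap('scene','s8');D=snap('side','d8')
r=[]
for n,C in (('wrist',W),('scene',S),('side',D)):
    x=manip.mark_of(n,'pin'); print(n,[(np.round(y['position'],1),atz(C,y['position'],.08),round(y['p'],2)) for y in x[:2]])
for g,z in [('milkpot_grip',.223),('coffeepot_grip',.248),('kettle_grip',.228)]:
    for n,c in dict(wrist=W,scene=S,side=D).items():
        x=manip.mark_of(n,g); print(g,n,[(atz(c,y['position'],z),round(y['p'],2)) for y in x[:2]])
a=cv2.imread('pics/w8.png');b=cv2.imread('pics/s8.png')[170:270,210:340]; c=cv2.imread('pics/d8.png')[150:250,180:310]
cv2.imwrite('pics/e.png',np.hstack([cv2.resize(a,(400,300)),np.vstack([cv2.resize(x,(390,300),interpolation=3) for x in (b,c)])[:300] if 0 else cv2.resize(b,(390,300),interpolation=3)]))
"
```

```text
t 20.85 tcp [ 0.5258 -0.0686  0.2439] toolx [0.007 1.    0.001] ang -0.4 -> shift [ 3.6  1.2 -6.1] turn -0.4 F [-0.2  0.9  0.3] gap 0.997 q6 -0.33
wrist [(array([255.4,  81.5]), array([0.52945999, 0.01624234, 0.08      ]), 0.88)]
scene [(array([255.2, 222. ]), array([0.51880412, 0.00643498, 0.08      ]), 0.74)]
side [(array([241.2, 197.1]), array([0.54015949, 0.00961632, 0.08      ]), 0.67)]
milkpot_grip wrist []
milkpot_grip scene [(array([0.60184111, 0.16644384, 0.223     ]), 0.61)]
milkpot_grip side [(array([0.58975895, 0.1698225 , 0.223     ]), 0.74)]
coffeepot_grip wrist []
coffeepot_grip scene [(array([0.68726951, 0.08301528, 0.248     ]), 0.73), (array([0.45104398, 0.31510011, 0.248     ]), 0.63)]
coffeepot_grip side [(array([0.46428837, 0.29831327, 0.248     ]), 0.69), (array([0.30009773, 0.54629474, 0.248     ]), 0.38)]
kettle_grip wrist []
kettle_grip scene [(array([0.6135384 , 0.26972068, 0.228     ]), 0.97), (array([0.59594887, 0.16732051, 0.228     ]), 0.23)]
kettle_grip side [(array([0.58746287, 0.29423778, 0.228     ]), 0.83)]
```

View pics/e.png

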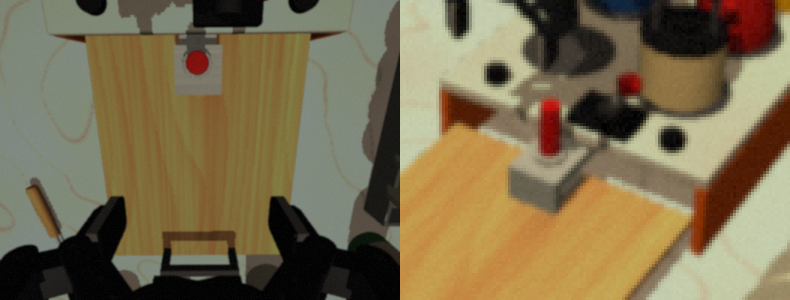

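```bash
python3 -c "
from h import *
S=cam('scene');D=cam('side')
for C in (S,D): print([proj(C,(.5275,.0165,z)).round(1) for z in (.146,.151,.156,.086,.08)])
for n in 'sd':
    im=cv2.imread(f'pics/{n}8.png').astype(int); m=(im[:,:,2]>110)&(im[:,:,1]<60)&(im[:,:,0]<60)
    k,l,st,c=cv2.connectedComponentsWithStats(m.astype('uint8'))
    for i in range(1,k):
        if st[i,4]>25: print(n,st[i],c[i])
"
```

```text
[array([259.6, 203.7]), array([259.6, 202.3]), array([259.7, 201. ]), array([259.4, 219.7]), array([259.4, 221.2])]
[array([242.7, 185.2]), array([242.6, 184. ]), array([242.6, 182.8]), array([242.7, 198.8]), array([242.7, 200.1])]
s [313 157  19  25 236] [323.43220339 167.80084746]
s [257 203   6  19  85] [259.03529412 211.63529412]
s [308 234   5  20  55] [309.47272727 242.89090909]
s [103 290  20  24 301] [111.59468439 299.84385382]
d [144 211  19  19 204] [152.88235294 221.92156863]
d [165 214   8  18  64] [168.453125 224.390625]
```

Pin is home (its top matches the expected rows, and its centre is on the axis). Now look at the pots from above.

Emit:
step_arm:
  targets: "0 0 -50 0; 0 0 -100 0; 20 0 -140 0; 60 0 -170 0; 100 0 -180 0; 130 0 -180 0; 130 0 -180 0; 130 0 -180 0; 130 0 -180 0"

```text
t: 22.5
tcp_pos: [0.5265, 0.0615, 0.4237]
tool_rot: [0.709, 0.705, -0.0, -0.0]
force: [0.5, -1.2, -0.4]
finger_gap: 1.002
gripper_force: 0.0
```

```bash
python3 -c "
from h import *
plan(.59,.17,.3,0)
W=snap('wrist','w9')
for g,z in [('milkpot_grip',.223),('coffeepot_grip',.248),('kettle_grip',.228),('canister_grip',.238)]:
    x=manip.mark_of('wrist',g); print(g,[(np.round(y['position']),atz(W,y['position'],z),round(y['p'],2)) for y in x[:2]])
"
```

```text
t 22.5 tcp [0.5265 0.0615 0.4237] toolx [ 0.005  1.    -0.   ] ang -0.3 -> shift [108.8  63.  123.6] turn -0.3 F [ 0.5 -1.2 -0.4] gap 1.002 q6 -0.09
milkpot_grip [(array([315.,  55.]), array([0.58937865, 0.17116245, 0.223     ]), 0.96), (array([301.,  68.]), array([0.57643526, 0.15951117, 0.223     ]), 0.72)]
coffeepot_grip []
kettle_grip []
canister_grip []
```

View pics/w9.png

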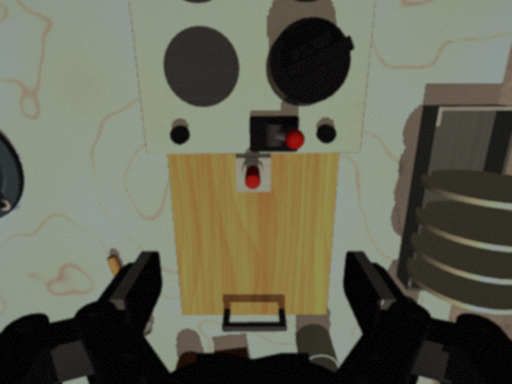

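Emit:
step_arm:
  targets: "40 0 0 0; 80 0 0 0; 110 0 0 0; 110 0 0 0; 110 0 0 0; 110 0 0 0"

```text
t: 23.35
tcp_pos: [0.5272, 0.1713, 0.424]
tool_rot: [0.709, 0.705, -0.0, 0.0]
force: [-0.1, -0.1, 0.2]
finger_gap: 0.998
gripper_force: 0.0
```

```bash
python3 -c "
from h import *
plan(.59,.17,.3,0)
W=snap('wrist','w10')
for g,z in [('milkpot_grip',.223),('coffeepot_grip',.248),('kettle_grip',.228),('milkpot',.1),('coffeepot',.1),('kettle',.1)]:
    x=manip.mark_of('wrist',g); print(g,[(np.round(y['position']),atz(W,y['position'],z),round(y['p'],2)) for y in x[:2]])
a=cv2.imread('pics/w10.png')[0:240,110:430]; a=np.clip(255*(a/255.)**.45,0,255).astype('uint8')
cv2.imwrite('pics/f.png',cv2.resize(a,None,fx=2.4,fy=2.4,interpolation=3))
"
```

```text
t 23.35 tcp [0.5272 0.1713 0.424 ] toolx [ 0.005  1.    -0.001] ang -0.3 -> shift [ -0.9  62.8 124. ] turn -0.3 F [-0.1 -0.1  0.2] gap 0.998 q6 0.12
milkpot_grip [(array([311., 162.]), array([0.59198346, 0.17200964, 0.223     ]), 0.72), (array([317.,  36.]), array([0.59200268, 0.29784907, 0.223     ]), 0.19)]
coffeepot_grip [(array([165.,  30.]), array([0.44927227, 0.30092927, 0.248     ]), 0.6)]
kettle_grip []
milkpot [(array([297., 147.]), array([0.59278333, 0.16648286, 0.1       ]), 0.73)]
coffeepot [(array([195.,  49.]), array([0.45110072, 0.29946073, 0.1       ]), 0.74)]
kettle [(array([302.,  50.]), array([0.59520854, 0.29737904, 0.1       ]), 0.66)]
```

View pics/f.png

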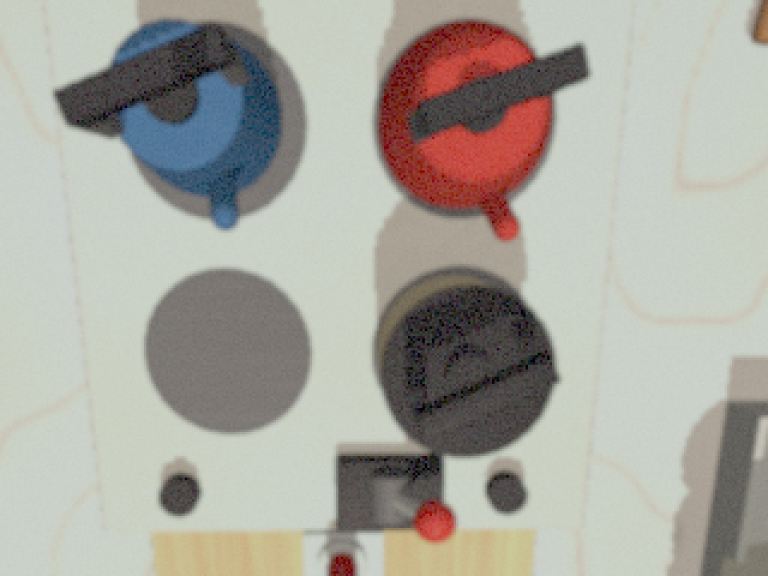

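```bash
python3 -c "
from h import *
W=cam('wrist')
u=lambda p:(p[0]/2.4+110,p[1]/2.4)
for n,a,b,z in [('coffee',(64,108),(231,44),.255),('kettle',(418,122),(582,60),.235),('milk',(420,425),(562,370),.23)]:
    A,B=atz(W,u(a),z),atz(W,u(b),z); print(n,(A+B)/2,np.linalg.norm(A-B),np.degrees(np.arctan2(B[1]-A[1],B[0]-A[0])))
plan(.593,.167,.3)
"
```

```text
coffee [0.45615683 0.29870533 0.255     ] 0.06690830598475452 18.296987769272647
kettle [0.59042564 0.29551906 0.235     ] 0.06714391464209607 19.041691418519672
milk [0.59482281 0.16997703 0.23      ] 0.06775224152596401 21.8634235404154
t 23.7 tcp [0.5272 0.1718 0.4242] toolx [ 0.005  1.    -0.   ] ang -0.3 -> shift [ -4.4  65.8 124.2] turn 0 F [-0.6  0.1 -0.7] gap 0.998 q6 0.12
```

Clear view: the coffee pot bar runs (64,108)-(231,44), the kettle bar (418,122)-(582,60), and the milk pot bar around (491,397). All three are yawed about 20°. Milk pot goes first.

Emit:
step_arm:
  targets: "0 15 0 8.5; -1 30 0 17; -2 45 0 25.5; -3 60 0 34; -3 67 0 42.5; -3 67 0 51; -3 67 20 59.5; -3 67 60 68; -3 67 100 68; -3 67 140 68; -3 67 140 68; -3 67 140 68"

```text
t: 24.9
tcp_pos: [0.5944, 0.1689, 0.2844]
tool_rot: [0.982, 0.189, -0.0, -0.0]
force: [0.9, 0.1, 1.3]
finger_gap: 1.001
gripper_force: 0.0
```

```bash
python3 -c "
from h import *
W=snap('wrist','w11')
for g,z in [('milkpot_grip',.223),('kettle_grip',.228)]:
    x=manip.mark_of('wrist',g); print(g,[(np.round(y['position']),atz(W,y['position'],z),round(y['p'],2)) for y in x[:2]])
plan(.594,.169,.205,-68)
"
```

```text
milkpot_grip [(array([251., 212.]), array([0.59219876, 0.1691696 , 0.223     ]), 0.76), (array([329., 234.]), array([0.59754228, 0.11193942, 0.223     ]), 0.23)]
kettle_grip [(array([ 58., 145.]), array([0.59142655, 0.29968324, 0.228     ]), 0.6)]
t 25.05 tcp [0.5959 0.1692 0.2871] toolx [0.929 0.371 0.005] ang -68.2 -> shift [-2.3 -0.7 82.1] turn -0.2 F [0.6 0.4 0.4] gap 1.0 q6 1.29
```

Aligned. Descend and grasp.

Emit:
step_arm:
  targets: "-1 0 40 0; -1 0 65 0; -1 0 78 0; -1 0 80 0; -1 0 80 0"

```text
t: 25.55
tcp_pos: [0.5943, 0.1688, 0.2055]
tool_rot: [0.982, 0.189, 0.001, 0.0]
force: [-0.3, -0.6, 0.2]
finger_gap: 1.001
gripper_force: 0.0
```

Emit:
step_arm:
  targets: "0 0 0 0; 0 0 0 0; 0 0 0 0; 0 0 0 0; 0 0 0 0; 0 0 0 0; 0 0 0 0; 0 0 0 0"
  gripper: 1
  squeeze: 60

```text
t: 26.35
tcp_pos: [0.5935, 0.1686, 0.2045]
tool_rot: [0.982, 0.189, 0.0, 0.0]
force: [-0.3, -0.6, 2.3]
finger_gap: 0.151
gripper_force: 59.2
```

Emit:
step_arm:
  targets: "0 0 -10 0; 0 0 -25 0; 0 0 -50 0; 0 0 -80 0; 0 0 -110 0; 0 0 -120 0; 0 0 -120 0"

```text
t: 27.05
tcp_pos: [0.5935, 0.1688, 0.325]
tool_rot: [0.982, 0.189, 0.001, 0.0]
force: [1.4, -0.3, -5.2]
finger_gap: 0.15
gripper_force: 58.1
```

```bash
python3 -c "
from h import *
plan(.5275,-.207,.3)
"
```

```text
t 27.05 tcp [0.5935 0.1688 0.325 ] toolx [0.929 0.371 0.002] ang -68.2 -> shift [-200.7  324.6   24.8] turn 0 F [ 1.4 -0.3 -5.2] gap 0.15 q6 1.29
```

Emit:
step_arm:
  targets: "-8 13 0 0; -28 45 0 0; -52 85 0 0; -78 126 0 0; -103 167 0 0; -128 208 0 0; -152 246 0 0; -172 279 0 0; -188 305 0 0; -197 319 0 0; -201 325 0 0; -201 325 0 0"

```text
t: 28.25
tcp_pos: [0.5262, -0.2077, 0.3231]
tool_rot: [0.982, 0.188, -0.001, -0.001]
force: [0.5, 1.0, -4.1]
finger_gap: 0.154
gripper_force: 58.2
```

Emit:
step_arm:
  targets: "0 0 15 0; 0 0 45 0; 0 0 80 0; 0 0 115 0; 0 0 140 0; 0 0 158 0; 0 0 167 0; 0 0 172 0; 0 0 172 0; 0 0 172 0"

```text
t: 29.25
tcp_pos: [0.5278, -0.2077, 0.1531]
tool_rot: [0.982, 0.189, 0.001, 0.001]
force: [0.3, 0.4, -5.0]
finger_gap: 0.151
gripper_force: 58.2
```

Emit:
step_arm:
  targets: "0 0 3 0; 0 0 5 0; 0 0 7 0; 0 0 8 0; 0 0 9 0; 0 0 9 0"

```text
t: 29.85
tcp_pos: [0.5269, -0.2079, 0.1445]
tool_rot: [0.982, 0.189, 0.0, 0.0]
force: [-2.8, 0.2, 4.6]
finger_gap: 0.154
gripper_force: 59.5
```

Emit:
step_arm:
  targets: "0 0 0 0; 0 0 0 0; 0 0 0 0; 0 0 0 0; 0 0 -30 0; 0 0 -80 0; 0 0 -130 0; 0 0 -180 0; 20 -40 -200 0; 35 -85 -220 0; 50 -130 -220 0; 65 -175 -220 0"
  gripper: 0

```text
t: 31.05
tcp_pos: [0.5225, -0.0195, 0.3642]
tool_rot: [0.982, 0.188, 0.001, 0.0]
force: [1.1, 0.7, -0.2]
finger_gap: 1.0
gripper_force: 0.0
```

```bash
python3 -c "
from h import *
plan(.53,.2,.42,-70)"
```

```text
t 31.05 tcp [ 0.5225 -0.0195  0.3642] toolx [0.929 0.37  0.002] ang -68.3 -> shift [  88.3 -201.1  -55.8] turn 1.7 F [ 1.1  0.7 -0.2] gap 1.0 q6 0.94
```

Emit:
step_arm:
  targets: "4 -45 -30 0; 8 -90 -56 0; 12 -135 -56 0; 16 -180 -56 0; 20 -225 -56 1; 21 -249 -56 2; 21 -249 -56 2; 21 -249 -56 2; 21 -249 -56 2"

```text
t: 31.95
tcp_pos: [0.4501, 0.2171, 0.419]
tool_rot: [0.985, 0.171, -0.0, 0.0]
force: [-0.6, -0.2, 0.3]
finger_gap: 0.996
gripper_force: 0.0
```

```bash
python3 -c "
from h import *
plan(.591,.296,.3,-71)
W=snap('wrist','w12')
for g,z in [('coffeepot_grip',.248),('kettle_grip',.228),('coffeepot',.1),('kettle',.1)]:
    x=manip.mark_of('wrist',g); print(g,[(np.round(y['position']),atz(W,y['position'],z),round(y['p'],2)) for y in x[:2]])
a=cv2.imread('pics/w12.png'); a=np.clip(255*(a/255.)**.5,0,255).astype('uint8')
cv2.imwrite('pics/g.png',cv2.resize(a,None,fx=1.5,fy=1.5,interpolation=3))
"
```

```text
t 31.95 tcp [0.4501 0.2171 0.419 ] toolx [ 0.941  0.337 -0.   ] ang -70.3 -> shift [159.3 -26.9 119. ] turn 0.7 F [-0.6 -0.2  0.3] gap 0.996 q6 1.45
coffeepot_grip [(array([174., 140.]), array([0.45260687, 0.30022639, 0.248     ]), 0.96)]
kettle_grip [(array([443., 298.]), array([ 0.37066834, -0.06293753,  0.228     ]), 0.33)]
coffeepot [(array([198., 123.]), array([0.45318824, 0.29993136, 0.1       ]), 0.69)]
kettle [(array([235.,  22.]), array([0.59326258, 0.29259771, 0.1       ]), 0.95), (array([375., 132.]), array([0.52622354, 0.05612531, 0.1       ]), 0.38)]
```

View pics/g.png

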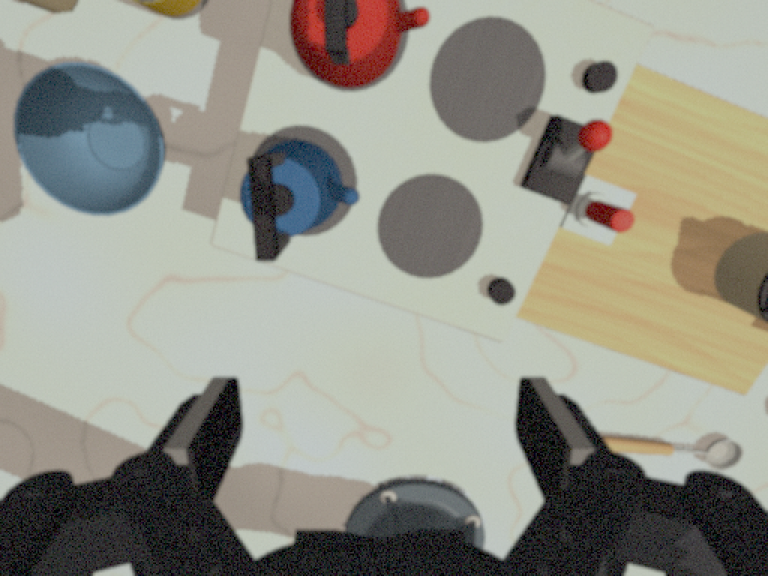

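```bash
python3 -c "
from h import *
W=cam('wrist')
A,B=[atz(W,(p[0]/1.5,p[1]/1.5),.255) for p in((261,155),(267,260))]
print((A+B)/2,np.linalg.norm(A-B),np.degrees(np.arctan2(A[1]-B[1],A[0]-B[0])))
plan(.4545,.300,.229,-70)"
```

```text
[0.45516558 0.29734596 0.255     ] 0.06745586119013332 18.596844103102015
t 32.2 tcp [0.4501 0.2171 0.4191] toolx [ 0.942  0.337 -0.   ] ang -70.3 -> shift [ 32.1 -76.5 190.1] turn -0.3 F [-0.1 -0.3 -0.5] gap 0.999 q6 1.45
```

Emit:
step_arm:
  targets: "16 -38 0 0; 32 -75 0 1; 32 -75 45 1; 32 -75 90 1; 32 -75 135 1; 32 -75 165 1; 32 -75 182 1; 32 -75 189 1; 32 -75 189 1; 32 -75 189 1"

```text
t: 33.2
tcp_pos: [0.4554, 0.2995, 0.2311]
tool_rot: [0.987, 0.163, 0.001, -0.0]
force: [0.7, 0.3, -0.3]
finger_gap: 0.996
gripper_force: 0.0
```

Emit:
step_arm:
  targets: "0 0 0 0; 0 0 0 0; 0 0 0 0; 0 0 0 0; 0 0 0 0; 0 0 0 0; 0 0 0 0; 0 0 0 0"
  gripper: 1
  squeeze: 60

```text
t: 34.0
tcp_pos: [0.4547, 0.2995, 0.2305]
tool_rot: [0.987, 0.163, 0.0, -0.0]
force: [-0.5, 0.1, 4.0]
finger_gap: 0.15
gripper_force: 59.1
```

Emit:
step_arm:
  targets: "0 0 -10 0; 0 0 -25 0; 0 0 -50 0; 0 0 -80 0; 0 0 -110 0; 0 0 -120 0; 0 0 -120 0"

```text
t: 34.7
tcp_pos: [0.4548, 0.2996, 0.3512]
tool_rot: [0.987, 0.163, 0.001, -0.0]
force: [-0.4, -0.2, -3.3]
finger_gap: 0.15
gripper_force: 58.5
```

```bash
python3 -c "
from h import *
plan(.4475,-.098,.345)
"
```

```text
t 34.7 tcp [0.4548 0.2996 0.3512] toolx [0.947 0.322 0.003] ang -71.2 -> shift [-134.8  374.1    5.8] turn 0 F [-0.4 -0.2 -3.3] gap 0.15 q6 1.62
```

Emit:
step_arm:
  targets: "-5 13 0 0; -17 47 0 0; -34 94 0 0; -51 141 0 0; -68 188 0 0; -84 233 0 0; -100 278 0 0; -115 319 0 0; -126 350 0 0; -132 367 0 0; -135 374 0 0; -135 374 0 0"

```text
t: 35.9
tcp_pos: [0.4456, -0.0987, 0.3487]
tool_rot: [0.987, 0.162, -0.002, -0.001]
force: [-0.7, 0.9, -2.5]
finger_gap: 0.153
gripper_force: 58.6
```

Emit:
step_arm:
  targets: "0 0 15 0; 0 0 45 0; 0 0 80 0; 0 0 115 0; 0 0 140 0; 0 0 158 0; 0 0 167 0; 0 0 172 0; 0 0 172 0; 0 0 172 0"

```text
t: 36.9
tcp_pos: [0.4475, -0.0982, 0.1789]
tool_rot: [0.987, 0.163, 0.001, 0.0]
force: [-0.3, 0.5, -1.6]
finger_gap: 0.149
gripper_force: 58.6
```

Emit:
step_arm:
  targets: "0 0 3 0; 0 0 5 0; 0 0 7 0; 0 0 8 0; 0 0 9 0; 0 0 9 0"

```text
t: 37.5
tcp_pos: [0.4469, -0.0983, 0.1705]
tool_rot: [0.987, 0.163, 0.0, 0.0]
force: [-2.7, 0.9, 9.2]
finger_gap: 0.15
gripper_force: 60.3
```

Supported. Release, then go over the kettle.

Emit:
step_arm:
  targets: "0 0 0 0; 0 0 0 0; 0 0 0 0; 0 0 0 0; 0 0 -30 0; 0 0 -80 0; 0 0 -130 0; 0 0 -180 0; 20 -40 -200 0; 40 -80 -220 0; 60 -120 -235 0; 80 -160 -235 0"
  gripper: 0

```text
t: 38.7
tcp_pos: [0.4723, 0.0806, 0.4067]
tool_rot: [0.987, 0.163, 0.003, 0.001]
force: [0.2, -0.2, -0.4]
finger_gap: 0.999
gripper_force: 0.0
```

```bash
python3 -c "
from h import *
plan(.54,.26,.41,-71)"
```

```text
t 38.7 tcp [0.4723 0.0806 0.4067] toolx [0.947 0.321 0.005] ang -71.3 -> shift [ 121.7 -148.2   -3. ] turn -0.3 F [ 0.2 -0.2 -0.4] gap 0.999 q6 1.18
```

Emit:
step_arm:
  targets: "30 -37 0 0; 60 -74 0 0; 90 -111 0 0; 120 -148 0 0; 120 -148 0 0; 120 -148 0 0; 120 -148 0 0"

```text
t: 39.4
tcp_pos: [0.5367, 0.2569, 0.4038]
tool_rot: [0.987, 0.163, -0.001, 0.0]
force: [-0.6, 0.5, 0.6]
finger_gap: 1.001
gripper_force: 0.0
```

```bash
python3 -c "
from h import *
W=snap('wrist','w13')
for g,z in [('kettle_grip',.228),('kettle',.1)]:
    x=manip.mark_of('wrist',g); print(g,[(np.round(y['position']),atz(W,y['position'],z),round(y['p'],2)) for y in x[:2]])
im=cv2.imread('pics/w13.png').astype(int)
m=(im[:,:,2]<75)&(im.max(2)<80); m[230:]=0
k,l,st,c=cv2.connectedComponentsWithStats(m.astype('uint8'))
print([(i,st[i].tolist()) for i in range(1,k) if st[i,4]>150])
best=manip.mark_of('wrist','kettle_grip')
p=best[0]['position'] if best else (235,100)
i=min((i for i in range(1,k) if st[i,4]>300),key=lambda i:np.hypot(*(c[i]-p)))
ys,xs=np.nonzero(l==i); r=cv2.minAreaRect(np.stack([xs,ys],1).astype('float32')); b=cv2.boxPoints(r); print(r)
P=[atz(W,q,.235) for q in b]; print(np.mean(P,0)); 
for j in range(4):
    e=P[(j+1)%4]-P[j]; print(np.linalg.norm(e),np.degrees(np.arctan2(e[1],e[0]))%180)
plan(.591,.296,.209,-71)
"
```

```text
kettle_grip [(array([229., 102.]), array([0.59135197, 0.29954059, 0.228     ]), 0.68), (array([379., 187.]), array([0.56025884, 0.12461317, 0.228     ]), 0.55)]
kettle [(array([237.,  98.]), array([0.59184472, 0.297585  , 0.1       ]), 0.61), (array([425., 250.]), array([ 0.46764743, -0.05322316,  0.1       ]), 0.39)]
[(1, [441, 0, 71, 30, 1093]), (2, [56, 12, 15, 44, 247]), (4, [0, 46, 64, 33, 1625]), (5, [200, 54, 83, 85, 2726]), (9, [292, 88, 73, 74, 4233]), (10, [389, 113, 23, 20, 354]), (11, [26, 115, 92, 89, 3225]), (18, [350, 146, 68, 71, 2055]), (20, [176, 155, 68, 65, 3469]), (28, [259, 183, 67, 47, 2615]), (31, [478, 207, 34, 23, 583])]
((236.32650756835938, 92.22274780273438), (75.8059310913086, 77.62060546875), 51.95296096801758)
[0.60172663 0.29502369 0.235     ]
0.07004451139076287 143.96145985230135
0.06705534467356687 59.14776641577964
0.0740044747587896 146.43527750151006
0.0700087188359459 55.738055751135626
t 39.6 tcp [0.5371 0.2565 0.4046] toolx [0.947 0.32  0.   ] ang -71.3 -> shift [ 63.6 -20.2 195.6] turn -0.3 F [-0.5 -1.4  0.6] gap 0.999 q6 1.5
```

View pics/w13.png

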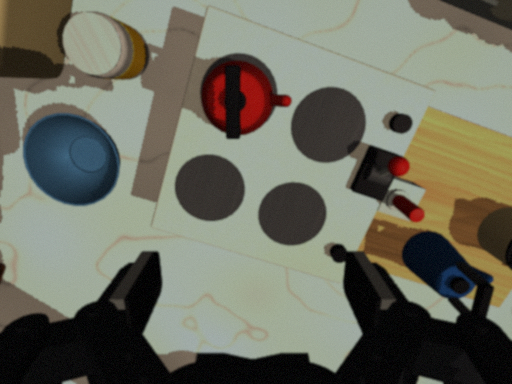

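Kettle bar runs (233,65)-(232,138), in line with the tool's x. The coffee pot stands upright on the shelf. Grasp the kettle.

Emit:
step_arm:
  targets: "32 -11 0 0; 64 -22 0 0; 64 -22 45 0; 64 -22 90 0; 64 -22 135 0; 64 -22 170 0; 64 -22 187 0; 64 -22 194 0; 64 -22 194 0; 64 -22 194 0"

```text
t: 40.6
tcp_pos: [0.5918, 0.2992, 0.2118]
tool_rot: [0.987, 0.163, 0.001, -0.0]
force: [-0.5, -0.6, -0.8]
finger_gap: 0.994
gripper_force: 0.0
```

Emit:
step_arm:
  targets: "0 0 0 0; 0 0 0 0; 0 0 0 0; 0 0 0 0; 0 0 0 0; 0 0 0 0; 0 0 0 0; 0 0 0 0"
  gripper: 1
  squeeze: 60

```text
t: 41.4
tcp_pos: [0.5911, 0.2989, 0.2103]
tool_rot: [0.987, 0.163, 0.0, 0.0]
force: [1.1, -1.5, 1.0]
finger_gap: 0.149
gripper_force: 59.9
```

Emit:
step_arm:
  targets: "0 0 -10 0; 0 0 -25 0; 0 0 -50 0; 0 0 -80 0; 0 0 -110 0; 0 0 -130 0; 0 0 -130 0"

```text
t: 42.1
tcp_pos: [0.5916, 0.3002, 0.3433]
tool_rot: [0.987, 0.163, 0.003, -0.001]
force: [0.4, 0.0, -5.1]
finger_gap: 0.153
gripper_force: 59.1
```

```bash
python3 -c "
from h import *
plan(.6065,-.098,.34)
"
```

```text
t 42.1 tcp [0.5916 0.3002 0.3433] toolx [0.947 0.322 0.006] ang -71.2 -> shift [-114.2  381.8    2.3] turn 0 F [ 0.4  0.  -5.1] gap 0.153 q6 1.54
```

Emit:
step_arm:
  targets: "-4 13 0 0; -14 47 0 0; -28 95 0 0; -43 143 0 0; -57 191 0 0; -71 237 0 0; -85 283 0 0; -97 325 0 0; -107 357 0 0; -112 375 0 0; -114 381 0 0; -114 381 0 0"

```text
t: 43.3
tcp_pos: [0.6046, -0.098, 0.3389]
tool_rot: [0.987, 0.163, -0.001, -0.001]
force: [0.7, 0.7, -5.3]
finger_gap: 0.151
gripper_force: 59.1
```

```bash
python3 -c "
from h import *
C={n:snap(n,'z'+n) for n in('scene','side')}
for g in ['milkpot_grip','coffeepot_grip','milkpot','coffeepot']:
    r={n:manip.mark_of(n,g) for n in C}
    z={'milkpot_grip':.163,'coffeepot_grip':.188}.get(g,.04)
    print(g,[(n,atz(C[n],v[0]['position'],z).round(3),round(v[0]['p'],2)) for n,v in r.items() if v])
plan(.6065,-.098,.16)
a,b=[cv2.resize(cv2.imread(f'pics/z{n}.png')[150:290,190:340],(400,373),interpolation=3) for n in C]
cv2.imwrite('pics/h.png',np.hstack([a,b]))
"
```

```text
milkpot_grip [('scene', array([ 0.518, -0.197,  0.163]), 0.57), ('side', array([ 0.528, -0.212,  0.163]), 0.66)]
coffeepot_grip [('scene', array([ 0.458, -0.09 ,  0.188]), 0.65)]
milkpot [('scene', array([ 0.523, -0.203,  0.04 ]), 0.62), ('side', array([ 0.53 , -0.207,  0.04 ]), 0.79)]
coffeepot [('scene', array([ 0.437, -0.087,  0.04 ]), 0.58), ('side', array([0.569, 0.499, 0.04 ]), 0.63)]
t 43.8 tcp [ 0.6054 -0.0975  0.3403] toolx [0.947 0.323 0.   ] ang -71.2 -> shift [  0.9   0.8 180.3] turn 0 F [-0.3  0.5 -5.2] gap 0.153 q6 0.9
```

View pics/h.png

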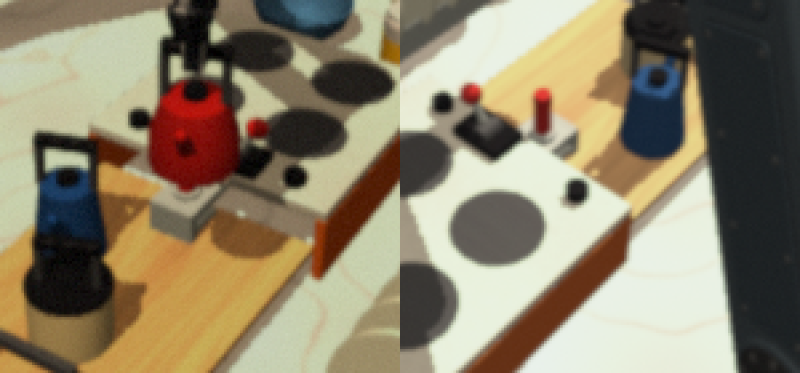

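The pictures show the milk pot and coffee pot upright in place, the pin home and the lever off. Lower the kettle.

Emit:
step_arm:
  targets: "0 0 15 0; 0 0 45 0; 0 0 80 0; 0 0 115 0; 0 0 145 0; 0 0 165 0; 0 0 177 0; 0 0 182 0; 0 0 182 0; 0 0 182 0"

```text
t: 44.8
tcp_pos: [0.6064, -0.0985, 0.1594]
tool_rot: [0.987, 0.163, 0.001, 0.001]
force: [-0.4, -0.0, -5.1]
finger_gap: 0.153
gripper_force: 59.1
```

Emit:
step_arm:
  targets: "0 0 3 0; 0 0 5 0; 0 0 7 0; 0 0 8 0; 0 0 9 0; 0 0 9 0"

```text
t: 45.4
tcp_pos: [0.6057, -0.0987, 0.1501]
tool_rot: [0.987, 0.163, 0.0, 0.001]
force: [-0.7, -1.3, 1.3]
finger_gap: 0.15
gripper_force: 60.0
```

Emit:
step_arm:
  targets: "0 0 1 0; 0 0 1 0; 0 0 1 0; 0 0 1 0; 0 0 1 0; 0 0 -30 0; 0 0 -80 0; 0 0 -130 0; 0 0 -180 0; -40 0 -220 0; -80 0 -260 0; -120 0 -270 0"
  gripper: 0

```text
t: 46.6
tcp_pos: [0.4949, -0.1366, 0.4215]
tool_rot: [0.986, 0.164, 0.003, 0.002]
force: [-0.9, -1.3, 0.3]
finger_gap: 0.998
gripper_force: 0.0
```

Emit:
step_arm:
  targets: "-40 0 0 0; -60 0 0 0; -60 0 0 0; -60 0 0 0; -60 0 0 0; -60 0 0 0"

```text
t: 47.2
tcp_pos: [0.4384, -0.155, 0.4177]
tool_rot: [0.987, 0.164, -0.0, -0.0]
force: [0.0, -0.3, -0.1]
finger_gap: 0.997
gripper_force: 0.0
```

```bash
python3 -c "
from h import *
plan(.44,-.18,.42)
W=snap('wrist','w14');S=snap('scene');D=snap('side')
for g,z in [('kettle',.04),('milkpot',.04),('coffeepot',.04),('kettle_grip',.168),('milkpot_grip',.163),('coffeepot_grip',.188),('pin',.08),('switch_tip',.156)]:
    for n,C in (('wrist',W),('scene',S),('side',D)):
        x=manip.mark_of(n,g); print(g,n,[(atz(C,y['position'],z).round(3),round(y['p'],2)) for y in x[:1]])
"
```

```text
t 47.2 tcp [ 0.4384 -0.155   0.4177] toolx [ 0.946  0.323 -0.   ] ang -71.2 -> shift [-6.5 24.2 -2.3] turn 0 F [ 0.  -0.3 -0.1] gap 0.997 q6 0.66
kettle wrist [(array([ 0.606, -0.101,  0.04 ]), 0.6)]
kettle scene [(array([ 0.62 , -0.106,  0.04 ]), 0.64)]
kettle side [(array([ 0.614, -0.119,  0.04 ]), 0.97)]
milkpot wrist [(array([ 0.523, -0.209,  0.04 ]), 0.92)]
milkpot scene [(array([ 0.519, -0.217,  0.04 ]), 0.64)]
milkpot side [(array([ 0.531, -0.207,  0.04 ]), 0.96)]
coffeepot wrist [(array([ 0.446, -0.101,  0.04 ]), 0.79)]
coffeepot scene [(array([ 0.45 , -0.103,  0.04 ]), 0.72)]
coffeepot side [(array([ 0.443, -0.098,  0.04 ]), 0.95)]
kettle_grip wrist [(array([ 0.616, -0.306,  0.168]), 0.39)]
kettle_grip scene [(array([ 0.617, -0.106,  0.168]), 0.72)]
kettle_grip side [(array([ 0.599, -0.09 ,  0.168]), 0.7)]
milkpot_grip wrist [(array([ 0.53 , -0.204,  0.163]), 0.72)]
milkpot_grip scene [(array([ 0.605, -0.258,  0.163]), 0.73)]
milkpot_grip side [(array([ 0.532, -0.212,  0.163]), 0.82)]
coffeepot_grip wrist [(array([ 0.448, -0.094,  0.188]), 0.69)]
coffeepot_grip scene [(array([ 0.445, -0.082,  0.188]), 0.79)]
coffeepot_grip side [(array([ 0.455, -0.097,  0.188]), 0.81)]
pin wrist [(array([0.522, 0.017, 0.08 ]), 0.81)]
pin scene [(array([0.532, 0.011, 0.08 ]), 0.69)]
pin side [(array([0.534, 0.021, 0.08 ]), 0.49)]
switch_tip wrist []
switch_tip scene [(array([0.589, 0.089, 0.156]), 0.61)]
switch_tip side [(array([0.593, 0.072, 0.156]), 0.48)]
```

View pics/w14.png

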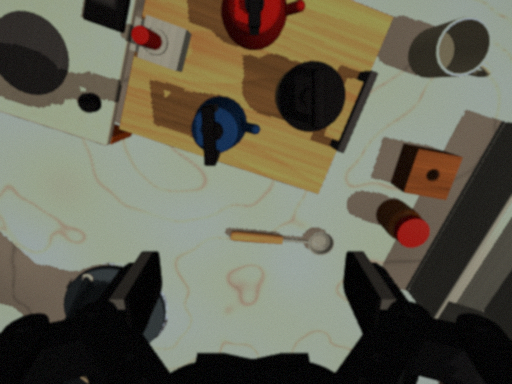

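All three pots stand upright well inside the shelf: kettle (253,15), milk pot (310,95), coffee pot (218,125). The pin is in at (148,38) and the gripper is clear. Handing in.

```bash
python3 -c "
from h import *
print(manip.sign_off())"
```

```text
the job is handed in; nothing more can be done
None
```

The job is handed in at about 47 s of the 210 s: switch off, shelf fully out, pin home, and the kettle, milk pot and coffee pot (no canister was present) upright on the shelf in the last pictures; `sign_off` returned no verdict.

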